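# Re-rack four sample bottles in reverse order

## Task

Move the four sample bottles from the blue rack into the white rack in reverse order, reckoned from the pink pull tab that each rack has at one end: the bottle nearest the blue rack's tab goes into the white pocket farthest from the white rack's tab, and so on, until the one farthest from the blue tab stands nearest the white tab. Stand every bottle upright on the floor of its own pocket, let go of it, and never tip a bottle over on the way.

Things in the scene. Friction and masses are not known exactly. Their poses are not given: they have to be found in the camera images.
- blue_rack: Fixed blue rack, 230 x 60 x 30 mm high: a row of four 50 x 50 mm pockets, centres at x = -84, -28, 28, 84 mm, y = 0; floor 6 mm thick, walls 5, partitions 6. Pink pull tab at its +x end, reaching x = 138 mm. A 22 mm wide, 30 mm high ledge along its -y side carries the coloured tags. Origin: centre of underside, on the bench; z up. Stands left or right, turned any way.
- white_rack: Fixed white rack, empty at the start: same as the blue one (230 x 60 x 30 mm, four 50 x 50 mm pockets, centres at x = -84, -28, 28, 84 mm, y = 0, floor 6 mm thick, pink pull tab at its +x end) but without ledge. Origin: centre of underside, on the bench; z up. Stands on the other side from the blue rack, turned any way.
- bottle_red: Loose closed milky plastic sample bottle with a red cap, standing in a pocket of the blue rack at the start. Round: body 36 mm in diameter up to 62 mm, shoulder to 71 mm, cap 28 mm in diameter, 86 mm high in all, about 60 g. Neighbours stand 56 mm apart. Origin: centre of its underside; z is its axis, up.
- bottle_yellow: Loose closed milky plastic sample bottle with a yellow cap, standing in a pocket of the blue rack at the start. Round: body 36 mm in diameter up to 62 mm, shoulder to 71 mm, cap 28 mm in diameter, 86 mm high in all, about 60 g. Neighbours stand 56 mm apart. Origin: centre of its underside; z is its axis, up.
- bottle_green: Loose closed milky plastic sample bottle with a green cap, standing in a pocket of the blue rack at the start. Round: body 36 mm in diameter up to 62 mm, shoulder to 71 mm, cap 28 mm in diameter, 86 mm high in all, about 60 g. Neighbours stand 56 mm apart. Origin: centre of its underside; z is its axis, up.
- bottle_black: Loose closed milky plastic sample bottle with a black cap, standing in a pocket of the blue rack at the start. Round: body 36 mm in diameter up to 62 mm, shoulder to 71 mm, cap 28 mm in diameter, 86 mm high in all, about 60 g. Neighbours stand 56 mm apart. Origin: centre of its underside; z is its axis, up.
- tag_red: Fixed flat red tag, 36 x 18 x 4 mm, on the ledge of the blue rack beside the pocket in which the red-capped bottle stands at the start (pocket centre 41 mm along the tag's +y axis). It stays there and so records the first order. Origin: centre of its underside, 30 mm above the bench; axes parallel to the blue rack's.
- tag_yellow: Fixed flat yellow tag, 36 x 18 x 4 mm, on the ledge of the blue rack beside the pocket in which the yellow-capped bottle stands at the start (pocket centre 41 mm along the tag's +y axis). It stays there and so records the first order. Origin: centre of its underside, 30 mm above the bench; axes parallel to the blue rack's.
- tag_green: Fixed flat green tag, 36 x 18 x 4 mm, on the ledge of the blue rack beside the pocket in which the green-capped bottle stands at the start (pocket centre 41 mm along the tag's +y axis). It stays there and so records the first order. Origin: centre of its underside, 30 mm above the bench; axes parallel to the blue rack's.
- tag_black: Fixed flat black tag, 36 x 18 x 4 mm, on the ledge of the blue rack beside the pocket in which the black-capped bottle stands at the start (pocket centre 41 mm along the tag's +y axis). It stays there and so records the first order. Origin: centre of its underside, 30 mm above the bench; axes parallel to the blue rack's.
There are look-alikes about, which are no part of the job. What is shaped like the bottle_black but orange is not meant.

How it is judged:
By the outcome, as a careful person would: the job done as asked, in the order asked, and still so for the second after the job is handed in, with the robot touching nothing.
It also fails if it takes over 118 s, if anything falls off the work surface, if the arm or the gripper's body presses on something with over 40 N, if the wrist force passes 120 N, or if a joint passes its speed limit or range.

## Robot

A 7-joint arm with a two-finger parallel gripper is mounted at the origin on the work surface. World frame = base frame: x ahead of the robot, y to its left, z up, the work surface at z = 0. Lengths are in m, angles in rad, forces in N, time in s.
With the tool pointing down it reaches from about 0.425 to 0.95 m from the base axis. Payload 4.7 kg.
Tool frame: the origin (TCP) lies on the centre line of the jaws, within the pads' length; the fingertips stand robot.nose_length ahead of it and the grasp point (between the pads) lies 8 mm behind it (robot.nose_length is the distance from the TCP to the fingertips, in m); z points along the fingers, x is the direction in which the jaws open and shut, and the axes are right-handed (so a half turn about z gives the same grasp; the last joint's range is limited). The gripper opens to 85 mm and grips with 20 to 120 N. Pads are 22 mm wide; open, the fingers measure 114 mm over their backs; the gripper's body (76 mm by 85 mm) begins 54 mm behind the grasp point. The pads swing forward as they close: fully open they stand 13 mm farther back than shut.
Start: joints at [-1.257, 0.469, -0.049, 1.532, 0.024, 1.141, -0.082], TCP at [0.227, 0.636, 0.242] pointing down, gripper open.
Joint ranges: [-2.59, 2.59], [-0.33, 1.99], [-1.39, 1.29], [0.1, 2.45], [-1.04, 4.18], [0.21, 1.99], [-2.66, 2.66]. Speed limits (rad/s): [2.57, 2.57, 3.14, 3.14, 3.14, 3.14, 3.14].

## Interface

Orientations are given as [roll, pitch, yaw] about the fixed x, y, z axes, in that order (R = Rz(yaw) Ry(pitch) Rx(roll)).
In Python, from plant import robot gives the robot as it stands. Calls block until the motion is done:
- robot.goto(position, orientation): joint-space move of the TCP to a pose.
- robot.move_straight(position, vel=0.15, attitude=None, contact_N=None): straight line of the TCP; attitude=None keeps the orientation; vel is the mean speed in m/s. With contact_N (N) it stops when the force on the tool has changed by that much, and returns True; else False.
- robot.move_joints(angles): joint-space move.
- robot.grip(opening, strength=None): opening from 0.0 (shut) to 1.0 (fully open); strength is the grip in N (None keeps the last); returns when the fingers have stopped.
- robot.sleep(seconds).
- robot.inverse_kinematics(position, orientation): joint angles nearest the present ones, or None.
- robot.sense(): the state.
- robot.grab_frame(name): name is "scene" or "side" or "wrist"; returns a dict with "image" (480x640x3 uint8, red, green, blue), "range_z" (480x640 float32, m along the optical axis (not along the pixel's ray), 0 where there is no reading), "fx", "fy", "cx", "cy" (pixels), "R" (3x3) and "t" (3): a world point X has camera coordinates R X + t. Camera axes: x right, y down, z forward; pixel columns grow to the right and rows downward; lengths in m; the calibration is good to about 2 mm. A picture is of the moment at which its call begins.
A pose or a line that the arm cannot do raises robot.IKError and nothing moves.
- robot.close_job(): hands the job in, once; it reports no verdict.
The state is a dict: "t": time; "joint_pos": joint angles; "joint_velocities": joint speeds; "effort": joint torques, N m; "tcp_pos": TCP position; "tcp_rot": TCP orientation; "wrist_force": force on the tool from outside, world axes, zero at the start; "torque": the same for the moment, N m; "opening": opening from 0.0 (shut) to 1.0 (fully open).
Only numpy, scipy, OpenCV 4.12 (cv2) and the standard library are available. Lean on these libraries where they do the work, as an engineer would, in place of code of your own. Each camera call takes 0.05 s, during which the arm holds its last target. There are 200 camera calls.

## Working session

There is one attempt and no reset: what is moved stays moved. The work goes in short steps, each a Python script; the robot and the scene stay as the last script left them, time stands still between calls to the robot, and variables do not carry over. Pictures are saved under pics/ and viewed, about 12 in all and at most 16, crops included, and the job is handed in when it is done.

```bash
ls; mkdir -p pics
python3 - <<'E'
from plant import robot
import cv2,numpy as np
print(robot.nose_length, robot.sense())
for n in ("scene","side"):
    f=robot.grab_frame(n); cv2.imwrite(f"pics/{n}0.png",f["image"][:,:,::-1]); np.savez(f"pics/{n}0.npz",**f)
    print(n,f["fx"],f["cx"],f["cy"],f["R"],f["t"], -f["R"].T@f["t"])
E
```

```text
pics
0.011 {'t': 0.0, 'joint_pos': array([-1.25692404,  0.46944163, -0.04858435,  1.53369423,  0.02410902,
        1.14099867, -0.08231396]), 'joint_velocities': array([-0.00104517, -0.00099571,  0.00061358, -0.00086229, -0.00057382,
       -0.00022114,  0.00077181]), 'effort': array([ 1.30289045e-04, -5.10304356e+01, -4.63536009e-02, -2.37710506e+01,
        1.07045853e-02,  7.41640746e-03, -2.06359294e-05]), 'tcp_pos': array([0.22667527, 0.63520317, 0.24126111]), 'tcp_rot': array([3.14150756e+00, 1.95407601e-03, 1.22803595e+00]), 'wrist_force': array([ 0.58481194, -0.28622332,  0.14222518]), 'torque': array([-0.01556354,  0.03809377,  0.02130376]), 'opening': 1.0014786598634193}
scene 482.69404960241883 306.5893952580632 233.45686456133217 [[-0.78376244  0.62095664  0.01137043]
 [ 0.32207137  0.42203146 -0.84744291]
 [-0.53102398 -0.66053183 -0.53076476]] [ 0.39387266 -0.10612814  1.25976964] [1.01185132 0.63232952 0.57422529]
side 463.795094380843 319.0975965854931 239.77165948629286 [[ 0.93142204 -0.36384784  0.00823043]
 [-0.28462621 -0.7423416  -0.60656152]
 [ 0.22680589  0.56262217 -0.79499395]] [-0.45244269  0.13940787  0.87357265] [ 0.26296281 -0.55262337  0.78276822]
```

View pics/scene0.png

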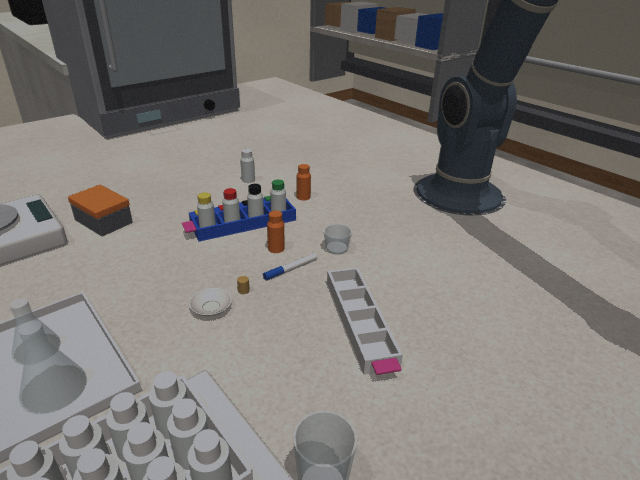

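View pics/side0.png

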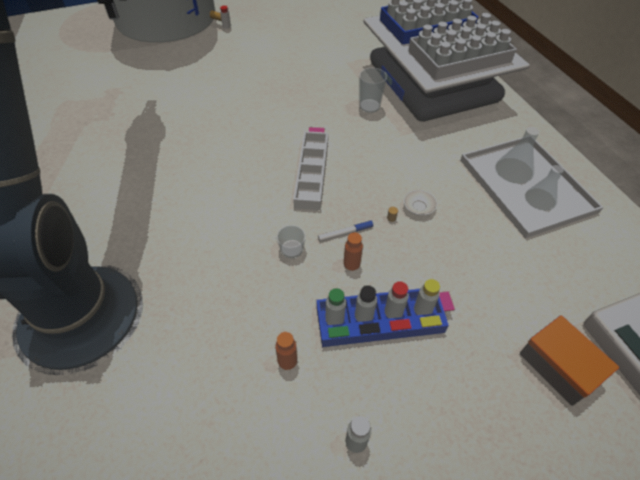

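The blue tab is at its right end in the side view (448,301). Counting from that tab the caps run yellow (430,287), red (400,290), black (367,293), green (336,296), and the tags match. The white rack's tab is at (316,129) in the side view and (386,366) in the scene view. Orange bottles stand nearby at (353,250) and (287,350).

```bash
cat > h.py <<'E'
import numpy as np, cv2
def cloud(f):
    z=np.asarray(f["range_z"],float); v,u=np.mgrid[:480,:640]
    c=np.stack([(u-f["cx"])/f["fx"]*z,(v-f["cy"])/f["fy"]*z,z],-1)
    return (c-f["t"])@f["R"]      # R^T (c-t), HxWx3
def rect(P):
    (c,s,a)=cv2.minAreaRect((P[:,:2]*1000).astype(np.float32))
    if s[0]<s[1]: a+=90; s=s[::-1]
    return np.round(c,1),np.round(s,1),round(a,1)
E
python3 - <<'E'
from h import *
for n in ("scene","side"):
    f=np.load(f"pics/{n}0.npz"); W=cloud(f); ok=f["range_z"]>0
    hsv=cv2.cvtColor(f["image"],cv2.COLOR_RGB2HSV); h,s,v=[hsv[...,i].astype(int) for i in range(3)]
    def rep(name,m):
        k,l,st,c=cv2.connectedComponentsWithStats((m&ok).astype(np.uint8))
        for i in range(1,k):
            if st[i,4]>25: print(n,name,c[i].round(),st[i,4],np.median(W[l==i],0).round(4))
    reg=(W[...,2]<.12)&(W[...,2]>-.01)&(W[...,0]>.2)&(W[...,0]<.9)&(abs(W[...,1])<.6)
    rep("pink",(h>155)&(h<172)&(s>120)&reg)
    rep("red",((h>173)|(h<3))&(s>150)&reg); rep("yel",(h>22)&(h<33)&(s>150)&reg)
    rep("grn",(h>50)&(h<80)&(s>120)&reg); rep("blk",(v<45)&reg)
    rep("blue",(h>105)&(h<130)&(s>150)&reg&(W[...,2]<.04))
    m=(h>105)&(h<130)&(s>130)&reg&(W[...,2]>.022)&(W[...,2]<.038); k,l,st,c=cv2.connectedComponentsWithStats(cv2.dilate(m.astype(np.uint8),np.ones((5,5))))
    i=1+np.argmax(st[1:,4]); print(n,"bluerect",rect(W[m&(l==i)]))
    x0,x1,y0,y1=dict(scene=(318,405,262,370),side=(288,335,133,215))[n]
    b=np.zeros_like(ok); b[y0:y1,x0:x1]=1
    m=b&ok&(s<80)&(W[...,2]>.022)&(W[...,2]<.038)
    print(n,"white",m.sum(),rect(W[m]),np.median(W[m],0))
E
```

```text
scene pink [189. 226.] 109 [ 0.6503 -0.2264  0.0271]
scene pink [386. 366.] 347 [0.6008 0.314  0.0269]
scene red [230. 193.] 105 [ 0.5574 -0.1996  0.0911]
scene yel [204. 198.] 97 [ 0.6113 -0.2152  0.0909]
scene grn [278. 184.] 95 [ 0.4488 -0.1738  0.0912]
scene blk [254. 189.] 110 [ 0.5028 -0.187   0.0909]
scene blue [231. 223.] 1258 [ 0.5666 -0.1896  0.0217]
scene blue [289. 213.] 189 [ 0.4327 -0.1487  0.021 ]
scene blue [273. 272.] 138 [0.5895 0.0066 0.0133]
scene bluerect (array([ 544.9, -213.9]), array([188.6,  84.7]), 165.8)
scene white 1670 (array([543.5, 199. ]), array([233.9,  61.6]), 63.7) [0.55077901 0.20998468 0.02953004]
side pink [316. 129.] 38 [0.5984 0.3105 0.0264]
side pink [446. 301.] 163 [ 0.648  -0.2365  0.0265]
side red [400. 288.] 137 [ 0.553  -0.2124  0.0912]
side red [400. 324.] 159 [ 0.5423 -0.2509  0.0335]
side yel [431. 286.] 106 [ 0.6071 -0.2279  0.0914]
side yel [430. 321.] 126 [ 0.5965 -0.2644  0.0337]
side grn [336. 295.] 111 [ 0.4443 -0.1851  0.0914]
side grn [338. 331.] 145 [ 0.4346 -0.2237  0.0336]
side blue [382. 317.] 277 [ 0.5206 -0.2272  0.0292]
side blue [352. 320.] 309 [ 0.467 -0.214  0.029]
side blue [413. 316.] 203 [ 0.5743 -0.2437  0.0292]
side blue [323. 324.] 193 [ 0.4153 -0.1999  0.0289]
side blue [442. 317.] 59 [ 0.6222 -0.2641  0.0295]
side bluerect (array([ 476.7, -203.8]), array([133.5,  82.2]), 165.8)
side white 733 (array([542.7, 194.2]), array([232.7,  60.4]), 63.8) [0.53613985 0.18576235 0.02850293]
```

Run:
```python
from plant import robot
import cv2,numpy as np
f=robot.grab_frame("wrist"); cv2.imwrite("pics/w0.png",f["image"][:,:,::-1])
print(f["fx"],f["R"],-f["R"].T@f["t"])
```

```text
367.6781285043586 [[ 0.33535685  0.94209001 -0.00148374]
 [ 0.90598479 -0.32207179  0.27470224]
 [ 0.25831637 -0.09346753 -0.9615282 ]] [0.16140001 0.65964405 0.3726379 ]
```

Run:
```python
from plant import robot
from h import *
def look(n,x,y,yaw):
    robot.goto([x,y,.24],[np.pi,0,yaw]); f=robot.grab_frame("wrist"); np.savez(f"pics/{n}.npz",**f); cv2.imwrite(f"pics/{n}.png",f["image"][:,:,::-1])
    s=robot.sense(); print(n,s["t"],s["tcp_pos"],s["tcp_rot"],s["joint_pos"].round(2),-f["R"].T@f["t"])
def best(p,yaw):
    q0=robot.sense()["joint_pos"]; c=[(np.abs(robot.inverse_kinematics(p,[np.pi,0,y])-q0).max(),y) for y in (yaw,yaw-np.pi) if robot.inverse_kinematics(p,[np.pi,0,y]) is not None]
    print(c); return min(c)[1]
y=best([.543,.197,.24],np.radians(153.8)); look("ww",.543,.197,y)
y=best([.525,-.205,.24],np.radians(75.8)); look("wb",.525,-.205,y)
cv2.imwrite("pics/both.png",cv2.resize(np.hstack([cv2.imread("pics/ww.png"),cv2.imread("pics/wb.png")]),(800,300)))
# obstacles from side
f=np.load("pics/side0.npz"); W=cloud(f)
for n,(u,v) in dict(or1=(355,238),or2=(286,341),beaker=(291,232),pen=(346,232),wht=(359,427)).items(): print(n,W[v,u].round(3))
```

```text
[(np.float64(2.316950054500129), np.float64(2.6843163895672792)), (np.float64(0.6222806508369574), np.float64(-0.45727626402251387))]
ww 2.15 [0.5425623  0.19870594 0.2397628 ] [-3.14148861e+00  5.46920720e-04 -4.54323043e-01] [-0.81  0.33  0.49  1.8  -0.18  1.06 -0.7 ] [0.57341739 0.2621404  0.37111928]
[(np.float64(2.454057414930171), np.float64(1.3229595730117016)), (np.float64(0.4859836207111655), np.float64(-1.8186330805780915))]
wb 3.6917 [ 0.52588705 -0.20308247  0.23971593] [ 3.14119015e+00  8.15646053e-04 -1.81494817e+00] [-0.44  0.41  0.98  1.84 -0.38  1.09 -1.13] [ 0.59375861 -0.21931964  0.37094187]
or1 [ 0.526 -0.081  0.087]
or2 [ 0.337 -0.232  0.086]
beaker [0.432 0.023 0.026]
pen [ 0.545 -0.005  0.007]
wht [ 0.392 -0.397  0.087]
```

View pics/both.png

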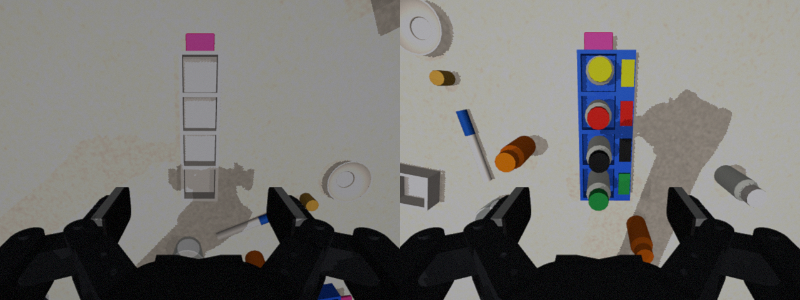

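The left half shows the white rack, empty, with its tab at the far end (200,42). The right half shows the blue rack with its tab at (598,40), the caps from the tab being yellow, red, black, green, and the tags to their right. Nothing crowds either rack.

Run:
```python
from h import *
f=np.load("pics/ww.npz"); W=cloud(f); ok=f["range_z"]>0
m=ok&(W[...,2]>.022)&(W[...,2]<.036)&(np.hypot(W[...,0]-.543,W[...,1]-.197)<.125)
hsv=cv2.cvtColor(f["image"],cv2.COLOR_RGB2HSV); pk=(hsv[...,0]>155)&(hsv[...,0]<172)&(hsv[...,1]>120)
m&=~pk
k,l,st,c=cv2.connectedComponentsWithStats(m.astype(np.uint8)); print(st[1:,4]); i=1+np.argmax(st[1:,4])
print("white",rect(W[l==i]),np.median(W[l==i][:,2]),"tab",np.median(W[pk&ok],0))
f=np.load("pics/wb.npz"); W=cloud(f); ok=f["range_z"]>0
hsv=cv2.cvtColor(f["image"],cv2.COLOR_RGB2HSV).astype(int)
m=ok&(hsv[...,0]>105)&(hsv[...,0]<130)&(hsv[...,1]>130)&(W[...,2]>.022)&(W[...,2]<.036)&(np.hypot(W[...,0]-.53,W[...,1]+.21)<.14)
print("blue",rect(W[m]))
for n,p in dict(yellow=(.609,-.222),red=(.555,-.206),black=(.501,-.193),green=(.446,-.180)).items():
    m=ok&(W[...,2]>.086)&(W[...,2]<.098)&(np.hypot(W[...,0]-p[0],W[...,1]-p[1])<.025)
    print(n,m.sum(),rect(W[m]),np.median(W[m][:,2]))
```

```text
[4846]
white (array([545. , 201.4]), array([237. ,  60.2]), 63.9) 0.029523307625690907 tab [0.5849882  0.22744991 0.28754269]
blue (array([ 524.1, -212.5]), array([230.3,  81.6]), 166.0)
yellow 1201 (array([ 609.1, -224.1]), array([27.3, 26.7]), 165.8) 0.09164427686409254
red 1031 (array([ 555.1, -208.5]), array([27.2, 26.8]), 166.6) 0.09159875473329555
black 915 (array([ 499.5, -195.7]), array([27.2, 27.2]), 33.9) 0.09157033247022867
green 824 (array([ 445.9, -181.9]), array([27.8, 27. ]), 178.2) 0.09155952303865972
```

```bash
cat >> h.py <<'E'
YB,YW=np.radians(-104.1),np.radians(-26.1)
BLUE=dict(yellow=(.6091,-.2241),red=(.5551,-.2085),black=(.4995,-.1957),green=(.4459,-.1819))
XW=dict(yellow=-.084,red=-.028,black=.028,green=.084)
def white(n): return np.array([.5435,.1983])+XW[n]*np.array([np.cos(np.radians(63.9)),np.sin(np.radians(63.9))])
def carry(robot,n):
    b=BLUE[n]; w=white(n); zh,zg=.18,.052
    def st(s): S=robot.sense(); print(n,s,round(S["t"],2),S["tcp_pos"].round(4),"open",round(S["opening"],3),"F",S["wrist_force"].round(1),flush=True)
    robot.grip(.75,30)
    robot.goto([*b,zh],[np.pi,0,YB]); robot.move_straight([*b,zg],vel=.12); st("at bottle")
    robot.grip(0.,30); st("gripped")
    robot.move_straight([*b,zh],vel=.12); st("lifted")
    if robot.sense()["opening"]<.25: raise SystemExit("lost bottle")
    robot.goto([*w,zh],[np.pi,0,YW]); st("over white")
    robot.move_straight([*w,zg+.025],vel=.12)
    print("contact",robot.move_straight([*w,zg-.001],vel=.04,contact_N=5)); st("down")
    robot.grip(.75); robot.move_straight([*w,zh],vel=.15); st("released")
E
python3 - <<'E'
from plant import robot
from h import *
carry(robot,"yellow")
f=robot.grab_frame("scene"); cv2.imwrite("pics/s1.png",f["image"][150:390,120:440,::-1])
E
```

```text
yellow at bottle 5.76 [ 0.6096 -0.2245  0.0528] open 0.751 F [-0.2  0.7  1.1]
yellow gripped 6.12 [ 0.6095 -0.2243  0.0528] open 0.41 F [-0.5  0.   3.5]
yellow lifted 7.33 [ 0.6086 -0.2237  0.179 ] open 0.41 F [ 0.6  0.4 -0.1]
yellow over white 8.69 [0.5073 0.1213 0.1802] open 0.41 F [0.7 0.1 0.1]
contact True
yellow down 10.29 [0.5064 0.1227 0.0525] open 0.409 F [-0.2 -1.1  2.1]
yellow released 11.68 [0.5058 0.1228 0.1792] open 0.747 F [-0.2  0.2 -1.1]
```

View pics/s1.png

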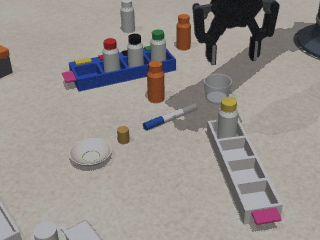

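The yellow bottle stands upright in the white pocket farthest from the white tab (crop pixel 228,118), and the other three are undisturbed. I'll carry on with the rest.

Run:
```python
from plant import robot
from h import *
for n in ("red","black","green"): carry(robot,n)
robot.goto([.54,.0,.3],[np.pi,0,YW-.6])
for n in ("scene","side"):
    f=robot.grab_frame(n); np.savez(f"pics/{n}2.npz",**f); cv2.imwrite(f"pics/{n}2.png",f["image"][:,:,::-1])
robot.goto([.543,.197,.24],[np.pi,0,YW]); f=robot.grab_frame("wrist"); cv2.imwrite("pics/ww2.png",f["image"][:,:,::-1])
W=cloud(f); ok=f["range_z"]>0
for n in BLUE:
    w=white(n); m=ok&(W[...,2]>.07)&(W[...,2]<.11)&(np.hypot(W[...,0]-w[0],W[...,1]-w[1])<.028)
    t=W[m]; t=t[t[:,2]>.086]; r=rect(t); d=np.array(r[0])/1e3-w; a=np.radians(63.9); print(n,r,"z",np.median(t[:,2]).round(4),"off rack xy mm",(1e3*np.array([d@[np.cos(a),np.sin(a)],d@[-np.sin(a),np.cos(a)]])).round(1))
a=cv2.imread("pics/scene2.png"); b=cv2.imread("pics/ww2.png"); cv2.imwrite("pics/end.png",cv2.resize(np.hstack([a,b]),(800,300)))
```

```text
red at bottle 14.43 [ 0.5556 -0.2088  0.0527] open 0.751 F [-0.2 -0.1  0.3]
red gripped 14.79 [ 0.5555 -0.2087  0.0527] open 0.412 F [-0.  -0.   3.5]
red lifted 16.01 [ 0.5546 -0.2081  0.1792] open 0.41 F [-0.2 -0.1 -0.4]
red over white 17.43 [0.5318 0.1712 0.1801] open 0.411 F [ 0.1 -0.7 -0.4]
contact True
red down 19.03 [0.5309 0.1731 0.0525] open 0.407 F [0.2 0.1 5.1]
red released 20.43 [0.5304 0.1731 0.1792] open 0.748 F [-0.7  0.4 -0.3]
black at bottle 23.24 [ 0.5    -0.196   0.0526] open 0.751 F [ 0.4 -1.  -0. ]
black gripped 23.6 [ 0.5    -0.1959  0.0526] open 0.409 F [-0.4  0.5  4.5]
black lifted 24.82 [ 0.499  -0.1954  0.1793] open 0.409 F [-0.3 -0.2 -0.6]
black over white 26.38 [0.5563 0.2212 0.1802] open 0.409 F [-0.5 -0.4  0.4]
contact True
black down 27.98 [0.5557 0.2233 0.0524] open 0.412 F [ 0.2 -0.4  4.9]
black released 29.38 [0.5551 0.2234 0.1791] open 0.753 F [ 0.2  0.2 -0.6]
green at bottle 32.36 [ 0.4463 -0.1822  0.0525] open 0.746 F [ 0.6 -1.3  0.8]
green gripped 32.72 [ 0.4463 -0.182   0.0525] open 0.406 F [-0.5 -0.6  4.3]
green lifted 33.93 [ 0.4455 -0.1816  0.1794] open 0.407 F [-0.2 -1.1 -0. ]
green over white 35.67 [0.581  0.2711 0.1804] open 0.408 F [-0.1  0.4 -0.8]
contact True
green down 37.27 [0.5801 0.2736 0.0525] open 0.407 F [ 0.  -0.3  3.8]
green released 38.66 [0.5797 0.2737 0.179 ] open 0.754 F [ 0.1  0.2 -1. ]
yellow (array([507.2, 123.6]), array([27.2, 27.1]), 120.4) z 0.0915 off rack xy mm [ 0.9 -0.3]
red (array([531.5, 173.5]), array([27.2, 27.1]), 12.3) z 0.0915 off rack xy mm [ 0.4 -0.1]
black (array([556.1, 223.7]), array([26.9, 26.8]), 154.0) z 0.0916 off rack xy mm [ 0.4 -0.1]
green (array([580.2, 273.8]), array([26.8, 26.7]), 153.8) z 0.0916 off rack xy mm [-0.1  0.3]
```

View pics/end.png

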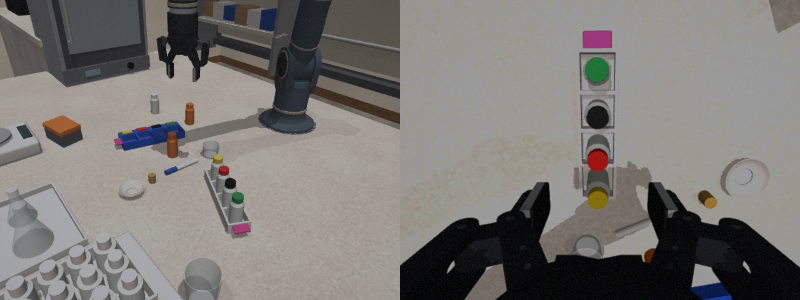

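All four bottles stand in the white rack. From its tab (598,40) the caps run green (596,70), black (597,117), red (598,160), yellow (598,198). Cap heights of 91.5 mm match those in the blue rack, so every bottle is on its pocket floor.

```bash
python3 -c "
from plant import robot
print(robot.sense()['tcp_pos'], robot.sense()['t']); robot.close_job()"
```

```text
[0.5438587  0.19417028 0.24087472] 40.8
the job is handed in; nothing more can be done
```

I moved all four bottles from the blue rack into the white rack in reverse order and handed the job in at 40.8 s. Counting from the white rack's tab they now stand green, black, red, yellow; from the blue tab they started yellow, red, black, green.

- **Placement:** in the last wrist view every cap was within 1 mm of its pocket centre.
- **Upright and on the floor:** cap tops read 91.5–91.6 mm, the same as in the blue rack at the start, so all four are seated on their pocket floors.
- **Release:** the gripper was open and about 0.24 m above the bench, touching nothing, when I handed in.
- **Disagreement:** the first estimates of the white rack's centre from the two fixed cameras differed by about 5 mm. I used the closer wrist measurement instead.
- **Failures:** no check failed. The sampled wrist forces stayed at or below about 5 N.

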